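Set out the gift display on the counter

ROBOT

A 6-joint arm with a two-finger parallel gripper is mounted at the origin on a cart in front of the work surface, level with it; the furniture and walls round the work are solid. World frame = base frame: x ahead of the robot, y to its left, z up, the work surface at z = 0. Lengths are in m, angles in rad, forces in N, time in s.
With the tool pointing down it reaches from about 0.4 to 0.825 m from the base axis. Payload 7 kg.
Tool frame: the origin (TCP) lies at the very end of the fingers, on their centre line; the grasp point (between the pads) lies arm.grip_point_offset behind it (arm.grip_point_offset is the distance from the TCP to the grasp point, in m); z points along the fingers, y is the line along which they close (so a half turn about z gives the same grasp; the last joint's range is limited). The gripper opens to 88 mm and grips with 3 to 60 N. Pads are 19 mm wide; open, the fingers measure 130 mm over their backs; the gripper's body (78 mm by 193 mm) begins 47 mm behind the grasp point.
Start: joints at [1.422, 0.359, 0.012, 0, -1.224, -0.288], TCP at [0.286, 0.612, 0.227] pointing down, gripper open.
Joint ranges: [-3.07, 3.07], [-1.43, 2.12], [-1.02, 1.25], [-3.03, 1.67], [-3.05, -0], [-3.03, 3.03]. Speed limits (rad/s): [2.39, 2.39, 3.01, 3.14, 3.14, 3.14].

INTERFACE

Orientations are given as [roll, pitch, yaw] about the fixed x, y, z axes, in that order (R = Rz(yaw) Ry(pitch) Rx(roll)).
In Python, from station import arm gives the robot as it stands.
- The arm moves only by the shell command python3 -m crank 'ROWS' [OPENING] [FORCE]. ROWS is JSON, a list of rows, each an object of numbers: "dx", "dy", "dz": the shift along the tool's x, y, z in cm; "wx", "wy", "wz": the turn, a rotation vector about the tool's x, y, z in degrees. A call has exactly 10 rows; each row is the pose to reach, as a shift and turn from the pose commanded when the call began, along the tool's axes at that moment; what a row does not reach only later rows make up. A row lasts 1/8 s, in which the tool goes at most 62.5 mm and 10.7 degrees, less where a joint would pass 70% of its speed; a pose out of reach is approached as far as the arm can. A call with a gripper value outside its range is refused whole. OPENING is the finger opening in cm, from 0 to 8.76, set as the call begins (- or left out, the last holds). The fingers move at their own pace and stop on an object; FORCE is the grip in N (left out, the last holds). Time passes only in rows, so rows that repeat a pose let the fingers close, or fill a call up. It gives the time, the measured TCP pose, the force, the opening and the grip force at its end, in the units of the state.
- arm.get_state(): the state, without advancing time (a new reading comes with each control period).
- arm.grab_frame(name): name is "scene" or "side" or "wrist"; returns the picture (480x640x3 uint8, red, green, blue); there is no depth.
- arm.calibration(name): a dict with "fx", "fy", "cx", "cy" (pixels), "world_from_camera" (4x4, takes a point from camera to world coordinates). Camera axes: x right, y down, z forward; pixel columns grow to the right and rows downward; lengths in m; the calibration is good to about 2 mm. A picture is of the moment at which its call begins: read the wrist's pose just before it. calibration takes no time and is no camera call; for the wrist camera it gives the pose at the moment of the call.
- arm.job_done(): hands the job in; it is judged then, once.
Trained networks look in the newest picture that a camera, given by its name, has taken for a name from the list of things; names that differ only in an ending like _2 or _b are one class to them, and where a whole thing is asked for, a point or a joint stands for the part that bears it (a point fixed in the world has none). Each returns a list of dicts, best first, with "confidence" (0 to 1); they miss things now and then, are a little off and sometimes report something else, mostly with a low value. They report only what shows in the picture. A call takes as long as a camera call. They do not tell look-alikes from the thing itself.
- arm.find_in(camera, query): "centre" ([x, y, z] in m, in world coordinates, good to about 4 mm: the middle of the surface that is visible of it).
- arm.masks_of(camera, query): "pixels" (480x640 bool, what is visible of it).
- arm.mark_of(camera, query): "centre" ([x, y, z] in m, in world coordinates, good to about 4 mm: a listed point, or the origin of a listed thing).
The state is a dict: "t": time; "q": joint angles; "qd": joint speeds; "joint_efforts": joint torques, N m; "eef_pos": TCP position; "ee_rot": TCP orientation; "force": force on the tool from outside, world axes, zero at the start; "moment": the same for the moment, N m; "width": finger opening in m; "gripper_force": force on a finger pad.
Only numpy, scipy, OpenCV 4.12 (cv2) and the standard library are available. Lean on these libraries where they do the work, as an engineer would, in place of code of your own. Each camera call takes 0.05 s, during which the arm holds its last target. There are 200 camera calls.

TASK

Set out the gift display: stand the squat teal carton upright in the middle of the square wooden plinth, squared up with it, and lay the ribbon spool flat and centred on top of that carton; stand the tall teal carton upright in the middle of the round plinth. On the counter, on the robot's side of the plinths, put the price tent upright and centred before the square plinth, parallel to its front edge with a gap of about 3 cm, and the loose wrapped praline straight in front of the round plinth towards the counter's front edge, its middle about 4 cm from the plinth's edge. The order is yours, but leave the card holder and the marker pen where they are.

Things in the scene. Friction and masses are not known exactly. Their poses are not given: they have to be found in the camera images.
- tall_carton: the taller of the two teal cartons that stand loose on the counter (those in the rack to the right are not part of the job), 36 x 44 x 105 mm (x, y, z), about 0.14 kg. Origin: centre of the underside, z up. Grasp across x (36 mm).
- squat_carton: the squat teal carton on the counter, 36 x 50 x 50 mm (x, y, z), about 0.14 kg. Origin: centre of the underside, z up. Grasp across x (36 mm).
- ribbon_spool: spool of teal satin ribbon lying flat, two flanges 56 mm in diameter, 20 mm tall, about 0.05 kg. Origin: centre of the underside, z up. Grasp round both flanges, at any yaw.
- price_tent: price tent: a wooden block 18 x 52 x 10 mm (x, y, z) with an upright card 2 mm thick, 58 mm wide (y) and 38 mm high in it. Origin: centre of the underside, z up. The card's plane is y-z; either face may point to the front. Grasp the block across x (18 mm).
- praline: one loose brown wrapped praline, a 22 x 24 x 22 mm body (x from -12 to 10 mm, y +-12 mm) with soft-looking wrapper tails that reach 53 mm along y. Origin: centre of the underside, z up. Pinch across x.
- square_plinth: fixed square display plinth of dark wood, 84 x 84 mm, its flat top 20 mm above the counter. Origin: centre of the underside; its front edge faces its own -x (roughly towards the robot, turned up to 0.22 rad), y to the left.
- round_plinth: fixed round display plinth of dark wood, 84 mm in diameter, its flat top 30 mm above the counter. Origin: centre of the underside; never turned: its front is -x, straight towards the counter's front edge on the robot's side (world -x).
- card_holder: dark card holder with cards, 40 x 100 x 68 mm, standing at the back of the counter. Origin: centre of the underside. To be left alone.
- marker: red and white marker pen, 17 x 135 x 16 mm, lying at the back right along y. Origin: centre of the underside. To be left alone.
Mind the look-alikes: they are no part of the job. There is more than one size of the praline; the job needs the larger.

How it is judged:
At the end, for the whole second after the job is handed in: Upright, at rest: squat carton on square plinth (13 mm, square to 0.2 rad), spool flat on it (13 mm), tall carton on round plinth (13 mm); tent in front of square plinth (gap 15 to 45 mm, sideways 15 mm, 0.2 rad), praline in front of round one (middle 22 to 58 mm off its edge, sideways 15 mm) (horizontal distance between squat_carton and square_plinth below 0.013 m and z of squat_carton in the frame of square_plinth between 0.014 and 0.026 m and angle between each of squat_carton, ribbon_spool, tall_carton, price_tent's own z axis and vertical below 0.1 rad and (angle between the x axis of squat_carton and the x axis of square_plinth, either way round below 0.2 rad or angle between the x axis of squat_carton and the y axis of square_plinth, either way round below 0.2 rad) and horizontal distance between ribbon_spool and squat_carton below 0.013 m and z of ribbon_spool in the frame of squat_carton between 0.044 and 0.056 m and horizontal distance between tall_carton and round_plinth below 0.013 m and z of tall_carton in the frame of round_plinth between 0.024 and 0.036 m and x of price_tent in the frame of square_plinth between -0.096 and -0.066 m and y of price_tent in the frame of square_plinth between -0.015 and 0.015 m and height (world z) of price_tent between -0.005 and 0.005 m and angle between the y axis of price_tent and the y axis of square_plinth, either way round below 0.2 rad and x of praline in the frame of round_plinth between -0.1 and -0.064 m and y of praline in the frame of round_plinth between -0.015 and 0.015 m and height (world z) of praline between -0.006 and 0.006 m and angle between praline's own z axis and vertical below 0.2 rad and linear speed of each of tall_carton, squat_carton, ribbon_spool, price_tent, praline below 0.02 m/s); the robot touches nothing.
It fails at once if the card holder is shoved or tipped (moved over 20 mm) (distance of card_holder from where it was at the start of the episode above 0.02 m or angle between card_holder's own z axis and vertical above 0.3 rad).
It fails at once if the marker pen is shoved (moved over 25 mm) (distance of marker from where it was at the start of the episode above 0.025 m).
It also fails if it takes over 118 s, if anything falls off the work surface, if the arm or the gripper's body presses on something with over 40 N, if the wrist force passes 120 N, or if a joint passes its speed limit or range.

## Working session

There is one attempt and no reset: what is moved stays moved. The work goes in short steps, Python scripts to look and compute and a shell command to move; the robot and the scene stay as the last step left them, time stands still between calls to the robot, and variables do not carry over. Pictures are saved under pics/ and viewed, at most 14 in all, crops included, and the job is handed in when it is done.

```bash
ls; mkdir -p pics; python3 - <<'E'
from station import arm
import cv2
s=arm.get_state();print({k:s[k] for k in('t','eef_pos','ee_rot','width')},arm.grip_point_offset)
for n in('scene','side'):
    im=arm.grab_frame(n);cv2.imwrite(f'pics/{n}0.png',im[:,:,::-1])
    for q in['tall_carton','squat_carton','ribbon_spool','price_tent','praline','square_plinth','round_plinth','card_holder','marker']:
        for f in('mark_of',):
            print(n,q,[(d['centre'].round(3).tolist() if hasattr(d['centre'],'round') else [round(x,3) for x in d['centre']],round(d['confidence'],2)) for d in getattr(arm,f)(n,q)])
E
```

```text
pics
{'t': 0.0, 'eef_pos': array([0.2853993 , 0.61115021, 0.22562267]), 'ee_rot': array([ 3.13991172e+00, -1.79267748e-04, -4.36930924e-01]), 'width': 0.08732721036983691} 0.0188
scene tall_carton [([0.463, 0.374, 0.002], 0.79)]
scene squat_carton [([0.45, -0.129, 0.001], 0.72), ([0.463, 0.375, 0.003], 0.56)]
scene ribbon_spool [([0.452, 0.117, -0.007], 0.82)]
scene price_tent [([0.565, 0.113, 0.001], 0.91), ([0.585, 0.238, 0.002], 0.53)]
scene praline [([0.555, -0.121, 0.0], 0.87), ([0.532, -0.185, -0.003], 0.56)]
scene square_plinth [([0.588, 0.007, -0.001], 0.6)]
scene round_plinth [([0.587, 0.239, 0.001], 0.87)]
scene card_holder [([0.654, 0.129, -0.004], 0.95)]
scene marker [([0.589, 0.239, 0.005], 0.69), ([0.657, -0.127, 0.001], 0.61), ([0.655, 0.13, -0.003], 0.47)]
side tall_carton [([0.463, 0.374, 0.003], 0.77), ([0.65, -0.132, 0.001], 0.56)]
side squat_carton [([0.446, -0.131, -0.001], 0.55)]
side ribbon_spool [([0.567, -0.117, 0.0], 0.6)]
side price_tent [([0.565, 0.114, -0.004], 0.62)]
side praline [([0.565, -0.117, 0.003], 0.76), ([0.528, -0.184, -0.001], 0.65)]
side square_plinth [([0.585, 0.011, 0.002], 0.8)]
side round_plinth [([0.589, 0.24, 0.002], 0.85), ([0.655, 0.127, -0.004], 0.2)]
side card_holder [([0.652, 0.125, -0.005], 0.75)]
side marker [([0.651, -0.131, -0.002], 0.9)]
```

View pics/scene0.png

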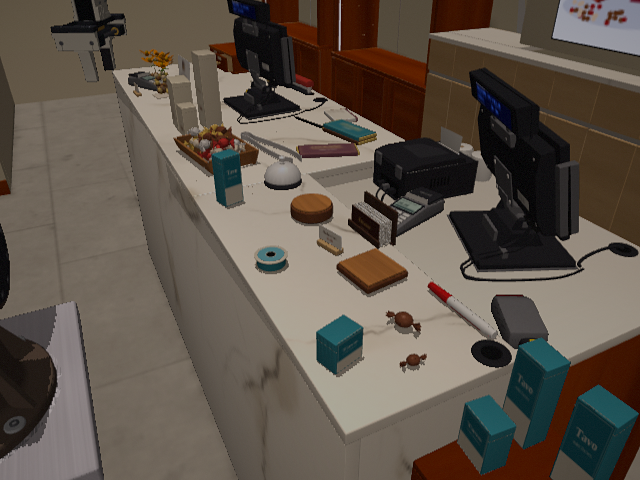

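View pics/side0.png

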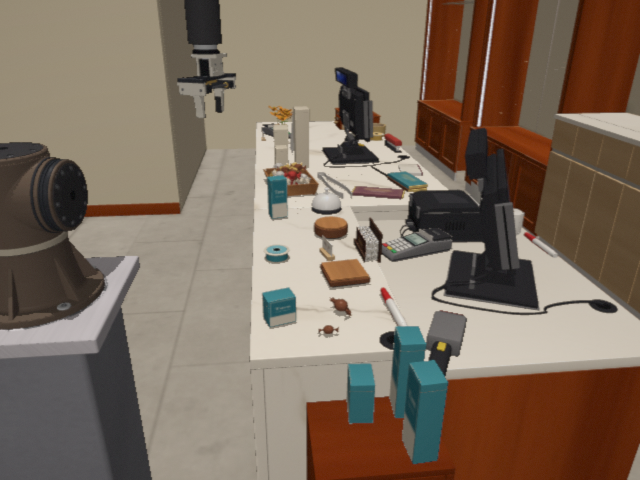

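The scene shows tall carton (228,178), squat carton (340,343), spool (271,258), tent (329,238), big praline (403,320), square plinth (372,270) and round plinth (312,208). Possible mix-ups:
- Small praline at (413,360).
- Rack cartons at (487,435), (538,390) and (595,430).
- The two loose cartons with each other. The tall one is at (228,178) and the squat one at (340,343).
- Grey/white blocks at the back left (180,100).

I choose the praline at (403,320), and will check it in a close wrist view.

```bash
cat > h.py <<'E'
from station import arm
import numpy as np, cv2, sys
from scipy.spatial.transform import Rotation as Ro
def pose():
    s=arm.get_state(); return s['eef_pos'],Ro.from_euler('xyz',s['ee_rot'])
def to(x,y,z,yaw):
    """shift (cm) and turn (deg) in tool axes to reach TCP x,y,z with tool down and yaw (mod pi)"""
    p,R=pose(); cur=R.as_euler('xyz')[2]
    yaw=cur+(yaw-cur+np.pi/2)%np.pi-np.pi/2
    d=R.inv().apply(np.array([x,y,z])-p)*100
    w=(R.inv()*Ro.from_euler('xyz',[np.pi,0,yaw])).as_rotvec(degrees=True)
    print('to',[x,y,z,round(yaw,3)],'d',d.round(2),'w',w.round(1))
def ray(cal,uv,z):
    """world point on plane z seen at pixel(s) uv"""
    uv=np.atleast_2d(uv).astype(float);T=np.array(cal['world_from_camera'])
    v=np.c_[(uv[:,0]-cal['cx'])/cal['fx'],(uv[:,1]-cal['cy'])/cal['fy'],np.ones(len(uv))]@T[:3,:3].T
    return T[:3,3]+v*((z-T[2,3])/v[:,2])[:,None]
def proj(cal,P):
    T=np.linalg.inv(np.array(cal['world_from_camera']));c=np.atleast_2d(P)@T[:3,:3].T+T[:3,3]
    return np.c_[cal['fx']*c[:,0]/c[:,2]+cal['cx'],cal['fy']*c[:,1]/c[:,2]+cal['cy']]
E
python3 - <<'E'
from h import *
c=arm.calibration('wrist');print(c['fx'],c['cx'],c['cy']);T=np.array(c['world_from_camera']);p,R=pose()
print('cam in tool',R.inv().apply(T[:3,3]-p).round(3),(R.inv()*Ro.from_matrix(T[:3,:3])).as_matrix().round(2))
to(.46,.12,.32,0)
E
```

```text
429.27384452176693 322.9371000460474 243.92137492276598
cam in tool [ 0.068  0.001 -0.159] [[-0.   -0.97 -0.25]
 [ 1.   -0.   -0.  ]
 [ 0.   -0.25  0.97]]
to [0.46, 0.12, 0.32, np.float64(0.0)] d [36.6  37.17 -9.34] w [ -0.  -0. -25.]
```

```bash
python3 - <<'E'
from h import *
to(.58,.22,.30,0)
E
```

```text
to [0.58, 0.22, 0.3, np.float64(0.0)] d [43.25 23.03 -7.34] w [ -0.  -0. -25.]
```

```bash
python3 -m crank '[{"dx":5.4,"dy":2.9,"dz":-3,"wz":-3},{"dx":10.8,"dy":5.8,"dz":-7.3,"wz":-6},{"dx":16.2,"dy":8.6,"dz":-7.3,"wz":-9},{"dx":21.6,"dy":11.5,"dz":-7.3,"wz":-12},{"dx":27,"dy":14.4,"dz":-7.3,"wz":-15},{"dx":32.4,"dy":17.3,"dz":-7.3,"wz":-18},{"dx":37.9,"dy":20.2,"dz":-7.3,"wz":-21},{"dx":43.2,"dy":23,"dz":-7.3,"wz":-25},{"dx":43.2,"dy":23,"dz":-7.3,"wz":-25},{"dx":43.2,"dy":23,"dz":-7.3,"wz":-25}]' 8.7
cat > look.py <<'E'
from h import *
tag=sys.argv[1]; np.set_printoptions(suppress=True,precision=3)
cal=arm.calibration('wrist');im=arm.grab_frame('wrist');cv2.imwrite(f'pics/{tag}.png',im[:,:,::-1])
import pickle;out={'cal':cal}
for q in sys.argv[2:]:
    m=arm.mark_of('wrist',q);k=arm.masks_of('wrist',q)
    print(q,[(np.round(d['centre'],3).tolist(),round(d['confidence'],2)) for d in m if d['confidence']>.3])
    for d in k:
        if d['confidence']<.4: continue
        ys,xs=np.nonzero(d['pixels']); print('   mask',round(d['confidence'],2),'px',xs.min(),xs.max(),ys.min(),ys.max(),len(xs))
    out[q]=k
pickle.dump(out,open(f'{tag}.pkl','wb'))
to(.58,-.02,.30,0)
E
python3 look.py w1 tall_carton ribbon_spool price_tent round_plinth square_plinth
```

```text
tall_carton []
ribbon_spool []
price_tent []
round_plinth []
square_plinth []
to [0.58, -0.02, 0.3, np.float64(0.0)] d [53.4  44.78 -7.35] w [ -0.   0. -25.]$[0]: bad value
```

View pics/w1.png

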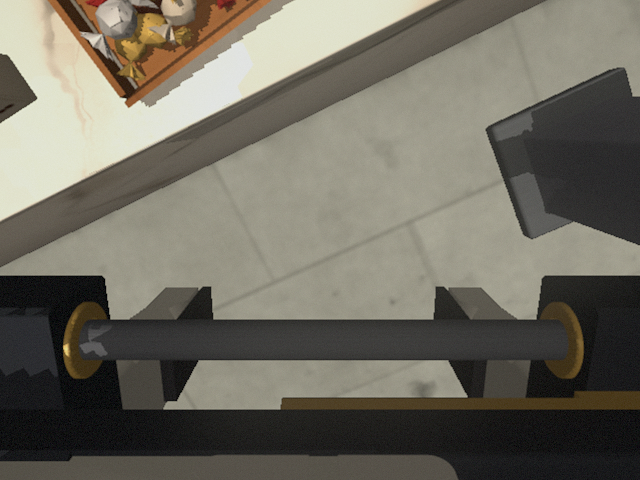

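The move was refused, so this view still shows the floor from the start pose, with the gripper filling rows below about 280. I will give every key in each row.

```bash
python3 - <<'E'
from h import *
to(.50,.22,.32,0)
E
python3 -m crank '[{"dx":4.6,"dy":2.4,"dz":-3,"wx":0,"wy":0,"wz":-3},{"dx":9.2,"dy":4.9,"dz":-7.3,"wx":0,"wy":0,"wz":-6},{"dx":13.6,"dy":7.3,"dz":-9.3,"wx":0,"wy":0,"wz":-9},{"dx":18,"dy":10,"dz":-9.3,"wx":0,"wy":0,"wz":-12},{"dx":22,"dy":13,"dz":-9.3,"wx":0,"wy":0,"wz":-15},{"dx":27,"dy":16,"dz":-9.3,"wx":0,"wy":0,"wz":-18},{"dx":31.5,"dy":19,"dz":-9.3,"wx":0,"wy":0,"wz":-21},{"dx":36,"dy":26.4,"dz":-9.3,"wx":0,"wy":0,"wz":-25},{"dx":36,"dy":26.4,"dz":-9.3,"wx":0,"wy":0,"wz":-25},{"dx":36,"dy":26.4,"dz":-9.3,"wx":0,"wy":0,"wz":-25}]' 8.7
```

```text
to [0.5, 0.22, 0.32, np.float64(0.0)] d [36.   26.41 -9.34] w [ -0.   0. -25.]
t: 2.8
eef_pos: [0.5003, 0.2187, 0.3201]
ee_rot: [-3.141, -0.001, -0.003]
force: [0.1, 0.3, 0.2]
width: 0.0876
gripper_force: 0.0
```

```bash
sed -i 's/^to(.*/to(.50,-.03,.32,0)/' look.py
python3 look.py w2 tall_carton ribbon_spool price_tent round_plinth square_plinth
```

```text
tall_carton [([0.466, 0.375, 0.001], 0.71)]
   mask 0.89 px 126 208 205 276 3831
ribbon_spool [([0.456, 0.111, -0.0], 0.85), ([0.466, 0.375, -0.0], 0.46)]
   mask 0.93 px 390 442 211 262 2161
price_tent [([0.561, 0.115, 0.004], 0.71)]
   mask 0.58 px 395 453 121 148 886
round_plinth [([0.587, 0.24, -0.0], 0.57)]
   mask 0.56 px 260 342 66 152 5619
square_plinth [([0.588, 0.012, -0.001], 0.66)]
   mask 0.57 px 480 565 65 157 6959
to [0.5, -0.03, 0.32, np.float64(0.0)] d [-0.   25.05 -0.05] w [0. 0. 0.]
```

View pics/w2.png

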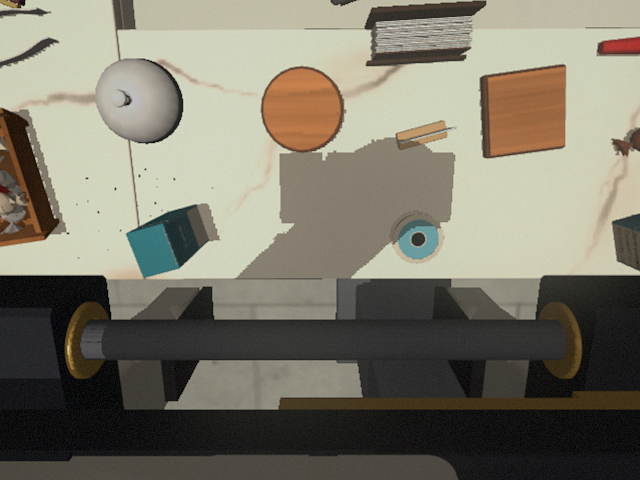

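```bash
python3 -m crank '[{"dx":0,"dy":5,"dz":0,"wx":0,"wy":0,"wz":0},{"dx":0,"dy":10,"dz":0,"wx":0,"wy":0,"wz":0},{"dx":0,"dy":15,"dz":0,"wx":0,"wy":0,"wz":0},{"dx":0,"dy":20,"dz":0,"wx":0,"wy":0,"wz":0},{"dx":0,"dy":25,"dz":0,"wx":0,"wy":0,"wz":0},{"dx":0,"dy":25,"dz":0,"wx":0,"wy":0,"wz":0},{"dx":0,"dy":25,"dz":0,"wx":0,"wy":0,"wz":0},{"dx":0,"dy":25,"dz":0,"wx":0,"wy":0,"wz":0},{"dx":0,"dy":25,"dz":0,"wx":0,"wy":0,"wz":0},{"dx":0,"dy":25,"dz":0,"wx":0,"wy":0,"wz":0}]'
python3 look.py w3 squat_carton ribbon_spool price_tent praline round_plinth square_plinth
```

```text
t: 4.6
eef_pos: [0.5, -0.0293, 0.3195]
ee_rot: [3.142, 0.0, 0.001]
force: [-0.3, -0.4, 0.5]
width: 0.0868
gripper_force: 0.0
squat_carton [([0.452, -0.13, 0.004], 0.75)]
   mask 0.57 px 393 443 213 273 2243
ribbon_spool [([0.455, 0.111, -0.003], 0.8), ([0.563, 0.11, 0.002], 0.32)]
   mask 0.69 px 167 220 211 262 2156
price_tent [([0.563, 0.112, 0.005], 0.84)]
   mask 0.56 px 157 214 119 148 1004
praline [([0.561, -0.12, 0.005], 0.75), ([0.527, -0.185, 0.0], 0.73)]
   mask 0.79 px 382 432 123 154 745
   mask 0.74 px 460 476 153 184 342
round_plinth [([0.589, 0.238, 0.003], 0.98)]
   mask 0.84 px 13 105 65 151 6321
square_plinth [([0.584, 0.01, 0.002], 0.7)]
   mask 0.79 px 238 329 64 158 6885
to [0.5, -0.03, 0.32, np.float64(0.0)] d [ 0.01  0.   -0.05] w [ 0.  0. -0.]
```

View pics/w3.png

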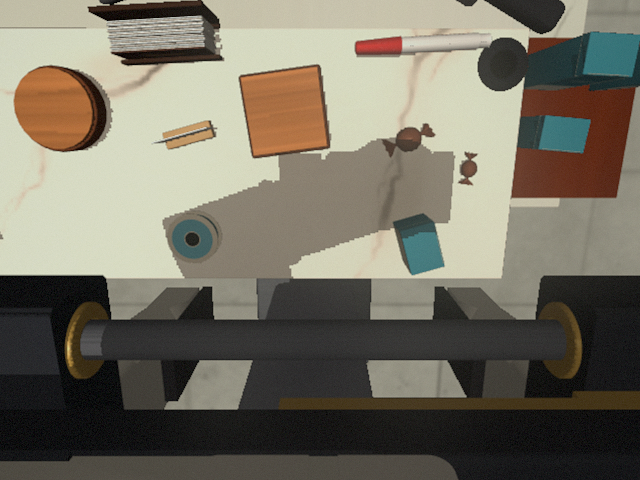

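w3 shows the squat plinth top at about (285,110), squat carton (418,245), large praline (409,138) with tails (388,148)–(432,128), and the small one at (469,168). The large one measures ~50 px against ~31, so the choice holds. Next I fit each pose (x, y, z0, yaw) to the masks over several views.

```bash
cat > fit.py <<'E'
from h import *
import pickle
from scipy.optimize import minimize
def box(x0,x1,y0,y1,z0,z1): return np.array([[x,y,z] for x in(x0,x1) for y in(y0,y1) for z in(z0,z1)])/1000
def cyl(r,z0,z1): a=np.linspace(0,2*np.pi,48,endpoint=False);return np.array([[r*np.cos(t),r*np.sin(t),z] for t in a for z in(z0,z1)])/1000
S={'tall_carton':[box(-18,18,-22,22,0,105)],'squat_carton':[box(-18,18,-25,25,0,50)],'ribbon_spool':[cyl(28,0,20)],
'price_tent':[box(-9,9,-26,26,0,10),box(-1,1,-29,29,8,48)],'praline':[box(-11,10,-12,12,0,21),box(-5,5,-26.5,26.5,6,16)],
'square_plinth':[box(-42,42,-42,42,0,20)],'round_plinth':[cyl(42,0,30)]}
def render(cal,parts,p):
    m=np.zeros((480,640),np.uint8);c,s=np.cos(p[3]),np.sin(p[3])
    for P in parts:
        W=P@np.array([[c,-s,0],[s,c,0],[0,0,1]]).T+p[:3]
        h=cv2.convexHull(proj(cal,W).astype(np.float32));cv2.fillConvexPoly(m,np.round(h*256).astype(int),255,cv2.LINE_AA,8)
    return m/255.
def fit(q,views,x,y,yaws=(0,),fz=True):
    """views: list of (cal,mask)"""
    best=None;vs=[(c,cv2.GaussianBlur(k.astype(float),(5,5),0)) for c,k in views]
    def cost(v,full=False):
        p=[x+v[0]/100,y+v[1]/100,v[3]/100 if fz else 0,v[2]]
        o=[]
        for c,k in vs:
            r=cv2.GaussianBlur(render(c,S[q],p),(5,5),0);o.append(1-np.minimum(r,k).sum()/np.maximum(r,k).sum())
        return o if full else np.mean(o)
    for a in yaws:
        r=minimize(cost,[0,0,a,0],method='Nelder-Mead',options=dict(initial_simplex=np.array([[0,0,a,0],[.6,0,a,0],[0,.6,a,0],[0,0,a+.3,0],[0,0,a,.5]]),maxiter=250))
        if best is None or r.fun<best.fun: best=r
    v=best.x;print(q,'x %.4f y %.4f z0 %.4f yaw %.3f'%(x+v[0]/100,y+v[1]/100,v[3]/100 if fz else 0,v[2]),'1-IoU',np.round(cost(v,True),3))
    return v
def pick(cal,k,x,y):
    u=proj(cal,[x,y,.015])[0];b=[]
    for d in k:
        ys,xs=np.nonzero(d['pixels'])
        if len(xs): b.append((np.hypot(xs.mean()-u[0],ys.mean()-u[1]),d['pixels']))
    b.sort(key=lambda t:t[0]);return b[0][1] if b and b[0][0]<45 else None
E
cat > f1.py <<'E'
from fit import *
D=[pickle.load(open(f'{t}.pkl','rb')) for t in('w2','w3')]
E0={'tall_carton':(.464,.374),'squat_carton':(.45,-.13),'ribbon_spool':(.455,.112),'price_tent':(.563,.113),'praline':(.558,-.12),'square_plinth':(.586,.009),'round_plinth':(.588,.239)}
for n in('scene','side'):
    arm.grab_frame(n);D.append({'cal':arm.calibration(n),**{q:arm.masks_of(n,q) for q in E0}})
pickle.dump(D,open('all.pkl','wb'))
for q,(x,y) in E0.items():
    V=[(d['cal'],m) for d in D if q in d for m in[pick(d['cal'],d[q],x,y)] if m is not None]
    print(len(V),[int(m.sum()) for _,m in V],end=' ')
    fit(q,V,x,y,(0,) if q in('ribbon_spool','round_plinth','square_plinth') else (-1.2,-.6,0,.6,1.2))
E
python3 f1.py
```

```text
3 [3831, 1486, 796] tall_carton x 0.4646 y 0.3732 z0 -0.0001 yaw 1.688 1-IoU [0.089 0.057 0.087]
3 [2243, 2066, 1189] squat_carton x 0.4503 y -0.1319 z0 0.0007 yaw -1.278 1-IoU [0.05  0.08  0.062]
4 [2161, 2156, 789, 397] ribbon_spool x 0.4538 y 0.1148 z0 0.0003 yaw 0.138 1-IoU [0.056 0.082 0.109 0.179]
4 [886, 1004, 491, 228] price_tent x 0.5647 y 0.1147 z0 -0.0028 yaw 0.232 1-IoU [0.169 0.112 0.318 0.311]
3 [745, 313, 152] praline x 0.5600 y -0.1168 z0 0.0005 yaw 0.359 1-IoU [0.267 0.518 0.549]
4 [6959, 6885, 1923, 1129] square_plinth x 0.5868 y 0.0108 z0 -0.0019 yaw 0.120 1-IoU [0.109 0.054 0.201 0.167]
4 [5619, 6321, 1072, 641] round_plinth x 0.5894 y 0.2405 z0 -0.0024 yaw -0.182 1-IoU [0.05  0.104 0.199 0.214]
```

```bash
python3 - <<'E'
from fit import *
P={'tall_carton':(.4646,.3732,0,1.688),'squat_carton':(.4503,-.1319,0,-1.278),'ribbon_spool':(.4538,.1148,0,0),'price_tent':(.5647,.1147,0,.232),'praline':(.56,-.1168,0,.359),'square_plinth':(.5868,.0108,0,.12),'round_plinth':(.5894,.2405,0,0)}
D=pickle.load(open('all.pkl','rb'));o=[]
for t,d,qs in(('w2',D[0],['tall_carton','ribbon_spool','price_tent','round_plinth']),('w3',D[1],['squat_carton','praline','square_plinth'])):
    im=cv2.resize(cv2.imread(f'pics/{t}.png'),None,fx=2,fy=2,interpolation=cv2.INTER_CUBIC)
    for q in qs:
        p=P[q];c,s=np.cos(p[3]),np.sin(p[3])
        for A in S[q]:
            for zz in(A[:,2].min(),A[:,2].max()):
                B=A[A[:,2]==zz]; W=B@np.array([[c,-s,0],[s,c,0],[0,0,1]]).T+p[:3]
                h=cv2.convexHull((2*proj(d['cal'],W)).astype(np.float32));cv2.polylines(im,[np.round(h).astype(int)],True,(0,0,255) if zz>.02 else (0,200,0),1)
    o.append(im[100:560,200:1000] if t=='w2' else im[100:560,460:960])
cv2.imwrite('pics/ov.png',cv2.resize(np.hstack(o),(800,int(800*460/1300)) )) if 0 else None
a=o[0];b=o[1]
can=np.zeros((600,800,3),np.uint8)
can[:300,:400]=a[160:460,40:440]  # tall
can[:300,400:800]=a[0:300,400:800]
can[300:600,:480]=b[0:300,0:480]
can[300:600,500:680]=b[160:460,300:480]
cv2.imwrite('pics/ov.png',can)
E
```

```text
(no output)
```

View pics/ov.png

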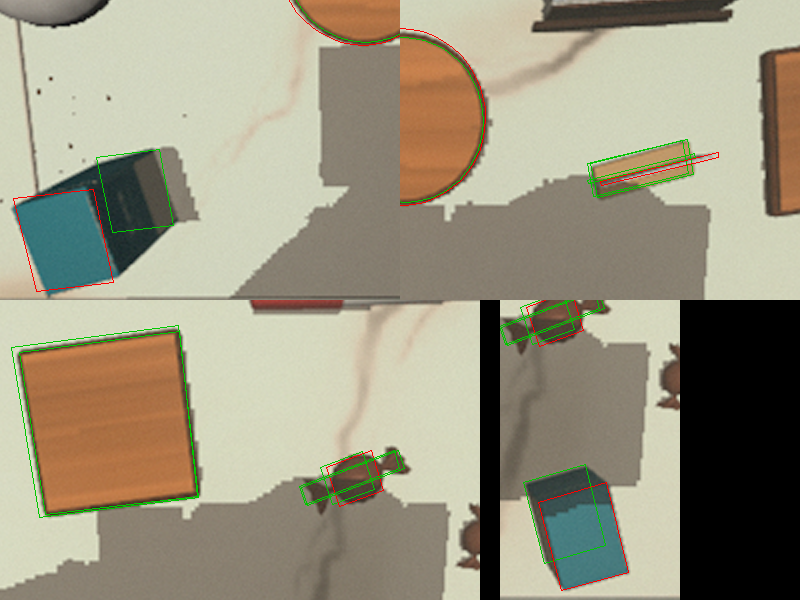

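```bash
python3 - <<'E'
from fit import *
D=pickle.load(open('all.pkl','rb'))
# refit with the rows the gripper hides cut away, for the tall carton
import fit
r0=fit.render
def r(c,p,q):
    m=r0(c,p,q)
    if abs(c['cx']-D[0]['cal']['cx'])<1e-6 and abs(c['fx']-D[0]['cal']['fx'])<1e-6: m[275:]=0
    return m
fit.render=r
q='tall_carton';V=[]
for d in D:
    if q in d:
        m=pick(d['cal'],d[q],.464,.374)
        if m is not None:
            m=m.copy()
            if d is D[0]: m[275:]=0
            V.append((d['cal'],m))
fit.fit(q,V,.464,.374,(1.5,1.8,.2));fit.fit(q,V[:2],.464,.374,(1.5,1.8,.2))
s=arm.get_state();print(s['q'].round(3),s['t'])
to(.5645,.1145,.15,.232+np.pi/2)
E
```

```text
tall_carton x 0.4648 y 0.3734 z0 0.0003 yaw 1.677 1-IoU [0.091 0.052 0.087]
tall_carton x 0.4647 y 0.3733 z0 -0.0002 yaw 1.864 1-IoU [0.038 0.079]
[ 0.333  0.018 -0.206 -0.    -1.347  1.237] 6.05
to [0.5645, 0.1145, 0.15, np.float64(-1.339)] d [  6.45 -14.44  16.96] w [-0.   0.  76.7]
```

```bash
python3 -m crank '[{"dx":0.8,"dy":-1.8,"dz":2,"wx":0,"wy":0,"wz":9.6},{"dx":1.6,"dy":-3.6,"dz":5,"wx":0,"wy":0,"wz":19.2},{"dx":2.4,"dy":-5.4,"dz":8,"wx":0,"wy":0,"wz":28.8},{"dx":3.2,"dy":-7.2,"dz":11,"wx":0,"wy":0,"wz":38.4},{"dx":4,"dy":-9,"dz":14,"wx":0,"wy":0,"wz":48},{"dx":4.8,"dy":-10.8,"dz":17,"wx":0,"wy":0,"wz":57.5},{"dx":5.6,"dy":-12.6,"dz":19,"wx":0,"wy":0,"wz":67.1},{"dx":6.45,"dy":-14.45,"dz":21,"wx":0,"wy":0,"wz":76.7},{"dx":6.45,"dy":-14.45,"dz":22,"wx":0,"wy":0,"wz":76.7},{"dx":6.45,"dy":-14.45,"dz":22,"wx":0,"wy":0,"wz":76.7}]' 5
python3 - <<'E'
from h import *
to(.5645,.1145,.005,.232+np.pi/2)
to(.5061,.0008,.007,.122+np.pi/2)
cal=arm.calibration('wrist');im=arm.grab_frame('wrist');cv2.imwrite('pics/t1.png',im[:,:,::-1])
E
```

```text
t: 7.3
eef_pos: [0.5639, 0.1141, 0.0988]
ee_rot: [3.14, -0.001, -1.336]
force: [-0.0, 0.3, 0.2]
width: 0.05
gripper_force: 0.0
to [0.5645, 0.1145, 0.005, np.float64(-1.339)] d [-0.03 -0.09  9.38] w [ 0.1 -0.   0.1]
to [0.5061, 0.0008, 0.007, np.float64(-1.449)] d [9.67 8.24 9.2 ] w [ 0.1 -0.   6.4]
```

View pics/t1.png

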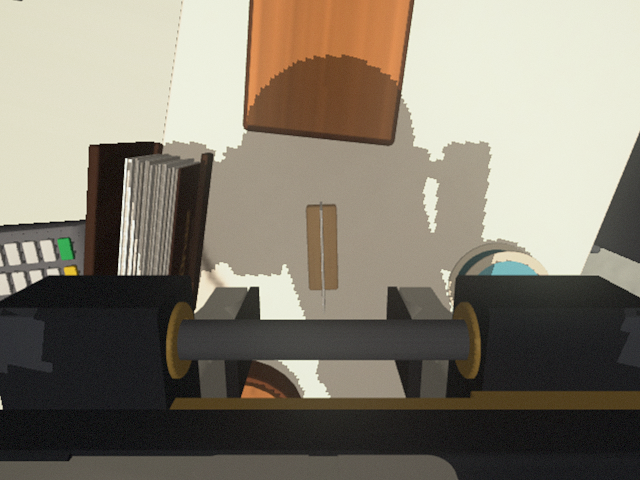

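The tent sits at (322,248), centred between the fingers and aligned with them. The card holder at (150,215) lies under the left end of the body, so I go down slowly near the end.

```bash
python3 -m crank '[{"dx":0,"dy":0,"dz":2,"wx":0,"wy":0,"wz":0},{"dx":0,"dy":0,"dz":4,"wx":0,"wy":0,"wz":0},{"dx":0,"dy":0,"dz":5.5,"wx":0,"wy":0,"wz":0},{"dx":0,"dy":0,"dz":7,"wx":0,"wy":0,"wz":0},{"dx":0,"dy":0,"dz":7.8,"wx":0,"wy":0,"wz":0},{"dx":0,"dy":0,"dz":8.4,"wx":0,"wy":0,"wz":0},{"dx":0,"dy":0,"dz":8.8,"wx":0,"wy":0,"wz":0},{"dx":0,"dy":-0.1,"dz":9.2,"wx":0,"wy":0,"wz":0},{"dx":0,"dy":-0.1,"dz":9.4,"wx":0,"wy":0,"wz":0},{"dx":0,"dy":-0.1,"dz":9.4,"wx":0,"wy":0,"wz":0}]' 5
```

```text
t: 8.6
eef_pos: [0.5655, 0.1148, 0.0055]
ee_rot: [3.142, -0.0, -1.339]
force: [-0.5, -0.2, -0.2]
width: 0.05
gripper_force: 0.0
```

```bash
python3 -m crank '[{"dx":0,"dy":0,"dz":0,"wx":0,"wy":0,"wz":0},{"dx":0,"dy":0,"dz":0,"wx":0,"wy":0,"wz":0},{"dx":0,"dy":0,"dz":0,"wx":0,"wy":0,"wz":0},{"dx":0,"dy":0,"dz":0,"wx":0,"wy":0,"wz":0},{"dx":0,"dy":0,"dz":0,"wx":0,"wy":0,"wz":0},{"dx":0,"dy":0,"dz":0,"wx":0,"wy":0,"wz":0},{"dx":0,"dy":0,"dz":0,"wx":0,"wy":0,"wz":0},{"dx":0,"dy":0,"dz":-2,"wx":0,"wy":0,"wz":0},{"dx":0,"dy":0,"dz":-4,"wx":0,"wy":0,"wz":0},{"dx":0,"dy":0,"dz":-6,"wx":0,"wy":0,"wz":0}]' 0.5 12
python3 - <<'E'
from h import *
s=arm.get_state();print(s['width'])
to(.5061,.0008,.06,.122+np.pi/2)
E
```

```text
t: 9.85
eef_pos: [0.5654, 0.1147, 0.066]
ee_rot: [3.141, -0.0, -1.339]
force: [0.1, 0.2, -0.2]
width: 0.0176
gripper_force: 12.0
0.017586623508673415
to [0.5061, 0.0008, 0.06, np.float64(-1.449)] d [9.73 8.39 0.61] w [ 0.  -0.   6.3]
```

```bash
python3 -m crank '[{"dx":2.5,"dy":2.1,"dz":0,"wx":0,"wy":0,"wz":1.5},{"dx":5,"dy":4.2,"dz":0,"wx":0,"wy":0,"wz":3},{"dx":7.5,"dy":6.3,"dz":0,"wx":0,"wy":0,"wz":4.5},{"dx":9.7,"dy":8.4,"dz":0,"wx":0,"wy":0,"wz":6.3},{"dx":9.7,"dy":8.4,"dz":1.5,"wx":0,"wy":0,"wz":6.3},{"dx":9.7,"dy":8.4,"dz":3,"wx":0,"wy":0,"wz":6.3},{"dx":9.7,"dy":8.4,"dz":4.5,"wx":0,"wy":0,"wz":6.3},{"dx":9.7,"dy":8.4,"dz":5.5,"wx":0,"wy":0,"wz":6.3},{"dx":9.7,"dy":8.4,"dz":6,"wx":0,"wy":0,"wz":6.3},{"dx":9.7,"dy":8.4,"dz":6,"wx":0,"wy":0,"wz":6.3}]'
```

```text
t: 11.1
eef_pos: [0.506, 0.0013, 0.0052]
ee_rot: [3.141, -0.0, -1.449]
force: [0.0, 0.1, 0.1]
width: 0.0175
gripper_force: 12.0
```

```bash
python3 -m crank '[{"dx":0,"dy":0,"dz":0,"wx":0,"wy":0,"wz":0},{"dx":0,"dy":0,"dz":0,"wx":0,"wy":0,"wz":0},{"dx":0,"dy":0,"dz":0,"wx":0,"wy":0,"wz":0},{"dx":0,"dy":0,"dz":0,"wx":0,"wy":0,"wz":0},{"dx":0,"dy":0,"dz":-1,"wx":0,"wy":0,"wz":0},{"dx":0,"dy":0,"dz":-3,"wx":0,"wy":0,"wz":0},{"dx":0,"dy":0,"dz":-6,"wx":0,"wy":0,"wz":0},{"dx":0,"dy":0,"dz":-9,"wx":0,"wy":0,"wz":0},{"dx":0,"dy":0,"dz":-12,"wx":0,"wy":0,"wz":0},{"dx":0,"dy":0,"dz":-12,"wx":0,"wy":0,"wz":0}]' 5
python3 - <<'E'
from h import *
to(.56,-.119,.10,.365+np.pi/2)
E
```

```text
t: 12.35
eef_pos: [0.5079, 0.0016, 0.1288]
ee_rot: [-3.136, 0.001, -1.449]
force: [-0.3, 0.8, -0.2]
width: 0.05
gripper_force: 0.0
to [0.56, -0.119, 0.1, np.float64(-1.206)] d [12.61 -3.69  2.89] w [ -0.3   0.  -13.9]
```

```bash
python3 -m crank '[{"dx":3,"dy":-0.9,"dz":0,"wx":0,"wy":0,"wz":-3},{"dx":6,"dy":-1.8,"dz":0,"wx":0,"wy":0,"wz":-6},{"dx":9,"dy":-2.7,"dz":1,"wx":0,"wy":0,"wz":-10},{"dx":12.6,"dy":-3.7,"dz":2,"wx":0,"wy":0,"wz":-13.9},{"dx":12.6,"dy":-3.7,"dz":2.9,"wx":0,"wy":0,"wz":-13.9},{"dx":12.6,"dy":-3.7,"dz":2.9,"wx":0,"wy":0,"wz":-13.9},{"dx":12.6,"dy":-3.7,"dz":2.9,"wx":0,"wy":0,"wz":-13.9},{"dx":12.6,"dy":-3.7,"dz":2.9,"wx":0,"wy":0,"wz":-13.9},{"dx":12.6,"dy":-3.7,"dz":2.9,"wx":0,"wy":0,"wz":-13.9},{"dx":12.6,"dy":-3.7,"dz":2.9,"wx":0,"wy":0,"wz":-13.9}]' 5
sed -i 's/^to(.*/to(.56,-.119,.003,.365+np.pi\/2);print(ray(cal,[[323,250]],.0),proj(cal,[.56,-.119,.01]))/' look.py
python3 look.py p1 praline
```

```text
t: 13.6
eef_pos: [0.5582, -0.1192, 0.0969]
ee_rot: [-3.141, -0.0, -1.206]
force: [0.3, 0.3, -0.2]
width: 0.0501
gripper_force: 0.0
praline [([0.528, -0.183, -0.001], 0.75), ([0.56, -0.123, 0.008], 0.65)]
   mask 0.78 px 382 446 140 181 1170
   mask 0.77 px 299 340 207 293 2253
to [0.56, -0.119, 0.003, np.float64(-1.206)] d [ 0.03 -0.2   9.37] w [-0. -0. -0.]
[[ 0.557 -0.117  0.   ]] [[319.14  249.718]]
```

View pics/p1.png

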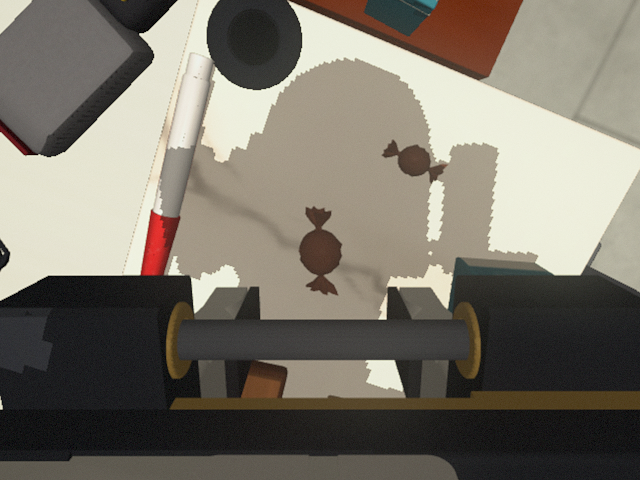

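Large praline at (320,250), where the estimate projects; the small one at (413,160) is clear. Down and grip.

```bash
python3 -m crank '[{"dx":0,"dy":-0.1,"dz":2,"wx":0,"wy":0,"wz":0},{"dx":0,"dy":-0.2,"dz":4,"wx":0,"wy":0,"wz":0},{"dx":0,"dy":-0.2,"dz":5.5,"wx":0,"wy":0,"wz":0},{"dx":0,"dy":-0.2,"dz":7,"wx":0,"wy":0,"wz":0},{"dx":0,"dy":-0.2,"dz":8,"wx":0,"wy":0,"wz":0},{"dx":0,"dy":-0.2,"dz":8.7,"wx":0,"wy":0,"wz":0},{"dx":0,"dy":-0.2,"dz":9.1,"wx":0,"wy":0,"wz":0},{"dx":0,"dy":-0.2,"dz":9.3,"wx":0,"wy":0,"wz":0},{"dx":0,"dy":-0.2,"dz":9.3,"wx":0,"wy":0,"wz":0},{"dx":0,"dy":-0.2,"dz":9.3,"wx":0,"wy":0,"wz":0}]' 5
python3 -m crank '[{"dx":0,"dy":0,"dz":0,"wx":0,"wy":0,"wz":0},{"dx":0,"dy":0,"dz":0,"wx":0,"wy":0,"wz":0},{"dx":0,"dy":0,"dz":0,"wx":0,"wy":0,"wz":0},{"dx":0,"dy":0,"dz":0,"wx":0,"wy":0,"wz":0},{"dx":0,"dy":0,"dz":0,"wx":0,"wy":0,"wz":0},{"dx":0,"dy":0,"dz":0,"wx":0,"wy":0,"wz":0},{"dx":0,"dy":0,"dz":0,"wx":0,"wy":0,"wz":0},{"dx":0,"dy":0,"dz":-3,"wx":0,"wy":0,"wz":0},{"dx":0,"dy":0,"dz":-7,"wx":0,"wy":0,"wz":0},{"dx":0,"dy":0,"dz":-11,"wx":0,"wy":0,"wz":0}]' 0.5 10
python3 - <<'E'
from h import *
to(.507,.24,.11,.365+np.pi/2)
E
```

```text
t: 15.0
eef_pos: [0.5601, -0.1187, 0.0039]
ee_rot: [-3.141, -0.0, -1.206]
force: [-0.2, 0.7, -0.6]
width: 0.05
gripper_force: 0.0
t: 16.25
eef_pos: [0.5596, -0.1188, 0.1144]
ee_rot: [3.141, 0.0, -1.207]
force: [1.4, -0.7, -0.1]
width: 0.0262
gripper_force: 10.0
to [0.507, 0.24, 0.11, np.float64(-1.206)] d [-35.4   -7.87   0.45] w [ 0.  0. -0.]
```

```bash
python3 -m crank '[{"dx":-5,"dy":-1.1,"dz":0,"wx":0,"wy":0,"wz":0},{"dx":-10,"dy":-2.2,"dz":0,"wx":0,"wy":0,"wz":0},{"dx":-15,"dy":-3.3,"dz":0,"wx":0,"wy":0,"wz":0},{"dx":-20,"dy":-4.4,"dz":0,"wx":0,"wy":0,"wz":0},{"dx":-25,"dy":-5.5,"dz":0,"wx":0,"wy":0,"wz":0},{"dx":-30,"dy":-6.7,"dz":0,"wx":0,"wy":0,"wz":0},{"dx":-35.4,"dy":-7.9,"dz":0,"wx":0,"wy":0,"wz":0},{"dx":-35.4,"dy":-7.9,"dz":3,"wx":0,"wy":0,"wz":0},{"dx":-35.4,"dy":-7.9,"dz":6,"wx":0,"wy":0,"wz":0},{"dx":-35.4,"dy":-7.9,"dz":6,"wx":0,"wy":0,"wz":0}]'
python3 - <<'E'
from h import *
to(.507,.24,.004,.365+np.pi/2)
im=arm.grab_frame('wrist');cv2.imwrite('pics/p2.png',im[:,:,::-1])
E
```

```text
t: 17.5
eef_pos: [0.5061, 0.239, 0.0515]
ee_rot: [3.137, -0.002, -1.207]
force: [0.3, -0.5, 0.1]
width: 0.0261
gripper_force: 10.0
to [0.507, 0.24, 0.004, np.float64(-1.206)] d [-0.06 -0.14  4.75] w [ 0.3 -0.1 -0. ]
```

View pics/p2.png

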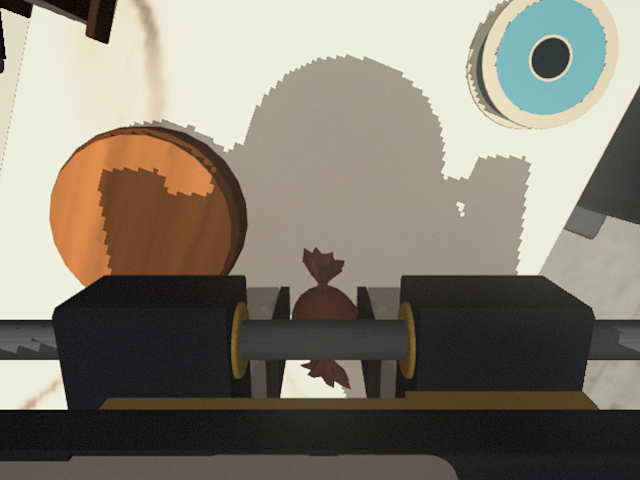

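```bash
python3 -m crank '[{"dx":0,"dy":-0.1,"dz":0,"wx":0,"wy":0,"wz":-9},{"dx":0,"dy":-0.1,"dz":0,"wx":0,"wy":0,"wz":-18},{"dx":0,"dy":-0.1,"dz":0,"wx":0,"wy":0,"wz":-27},{"dx":0,"dy":-0.1,"dz":0.5,"wx":0,"wy":0,"wz":-36},{"dx":0,"dy":-0.1,"dz":1,"wx":0,"wy":0,"wz":-45},{"dx":0,"dy":-0.1,"dz":2,"wx":0,"wy":0,"wz":-54},{"dx":0,"dy":-0.1,"dz":3,"wx":0,"wy":0,"wz":-63},{"dx":0,"dy":-0.1,"dz":4,"wx":0,"wy":0,"wz":-65},{"dx":0,"dy":-0.1,"dz":4.7,"wx":0,"wy":0,"wz":-65},{"dx":0,"dy":-0.1,"dz":4.7,"wx":0,"wy":0,"wz":-65}]'
python3 -m crank '[{"dx":0,"dy":0,"dz":0,"wx":0,"wy":0,"wz":0},{"dx":0,"dy":0,"dz":0,"wx":0,"wy":0,"wz":0},{"dx":0,"dy":0,"dz":0,"wx":0,"wy":0,"wz":0},{"dx":0,"dy":0,"dz":0,"wx":0,"wy":0,"wz":0},{"dx":0,"dy":0,"dz":-1,"wx":0,"wy":0,"wz":0},{"dx":0,"dy":0,"dz":-3,"wx":0,"wy":0,"wz":0},{"dx":0,"dy":0,"dz":-6,"wx":0,"wy":0,"wz":0},{"dx":0,"dy":0,"dz":-9,"wx":0,"wy":0,"wz":0},{"dx":0,"dy":0,"dz":-13,"wx":0,"wy":0,"wz":0},{"dx":0,"dy":0,"dz":-13,"wx":0,"wy":0,"wz":0}]' 4.5
python3 - <<'E'
from h import *
to(.4503,-.1319,.11,.293)
E
```

```text
t: 18.8
eef_pos: [0.5084, 0.2403, 0.0063]
ee_rot: [3.141, 0.0, -0.074]
force: [-0.4, -0.1, -0.2]
width: 0.0261
gripper_force: 10.0
t: 20.05
eef_pos: [0.5103, 0.2419, 0.1408]
ee_rot: [-3.137, -0.005, -0.071]
force: [-0.2, 0.9, -0.9]
width: 0.045
gripper_force: 0.0
to [0.4503, -0.1319, 0.11, np.float64(0.293)] d [-3.33 37.73  2.88] w [ -0.2  -0.3 -20.9]
```

```bash
python3 -m crank '[{"dx":-0.5,"dy":5.4,"dz":0,"wx":0,"wy":0,"wz":-3},{"dx":-1,"dy":10.8,"dz":0,"wx":0,"wy":0,"wz":-6},{"dx":-1.5,"dy":16.2,"dz":0,"wx":0,"wy":0,"wz":-9},{"dx":-2,"dy":21.6,"dz":0,"wx":0,"wy":0,"wz":-12},{"dx":-2.5,"dy":27,"dz":0,"wx":0,"wy":0,"wz":-15},{"dx":-3,"dy":32.4,"dz":0,"wx":0,"wy":0,"wz":-18},{"dx":-3.3,"dy":37.7,"dz":1,"wx":0,"wy":0,"wz":-20.9},{"dx":-3.3,"dy":37.7,"dz":2.9,"wx":0,"wy":0,"wz":-20.9},{"dx":-3.3,"dy":37.7,"dz":2.9,"wx":0,"wy":0,"wz":-20.9},{"dx":-3.3,"dy":37.7,"dz":2.9,"wx":0,"wy":0,"wz":-20.9}]' 7
python3 - <<'E'
from h import *
to(.4503,-.1319,.012,.293)
E
```

```text
t: 21.3
eef_pos: [0.4487, -0.1328, 0.108]
ee_rot: [3.141, -0.0, 0.293]
force: [0.5, -0.1, -0.5]
width: 0.07
gripper_force: 0.0
to [0.4503, -0.1319, 0.012, np.float64(0.293)] d [ 0.18 -0.05  9.6 ] w [ 0. -0.  0.]
```

```bash
python3 -m crank '[{"dx":0.2,"dy":0,"dz":2,"wx":0,"wy":0,"wz":0},{"dx":0.2,"dy":0,"dz":4,"wx":0,"wy":0,"wz":0},{"dx":0.2,"dy":0,"dz":6,"wx":0,"wy":0,"wz":0},{"dx":0.2,"dy":0,"dz":7.5,"wx":0,"wy":0,"wz":0},{"dx":0.2,"dy":0,"dz":8.5,"wx":0,"wy":0,"wz":0},{"dx":0.2,"dy":0,"dz":9.2,"wx":0,"wy":0,"wz":0},{"dx":0.2,"dy":0,"dz":9.6,"wx":0,"wy":0,"wz":0},{"dx":0.2,"dy":0,"dz":9.6,"wx":0,"wy":0,"wz":0},{"dx":0.2,"dy":0,"dz":9.6,"wx":0,"wy":0,"wz":0},{"dx":0.2,"dy":0,"dz":9.6,"wx":0,"wy":0,"wz":0}]' 7
python3 -m crank '[{"dx":0,"dy":0,"dz":0,"wx":0,"wy":0,"wz":0},{"dx":0,"dy":0,"dz":0,"wx":0,"wy":0,"wz":0},{"dx":0,"dy":0,"dz":0,"wx":0,"wy":0,"wz":0},{"dx":0,"dy":0,"dz":0,"wx":0,"wy":0,"wz":0},{"dx":0,"dy":0,"dz":0,"wx":0,"wy":0,"wz":0},{"dx":0,"dy":0,"dz":0,"wx":0,"wy":0,"wz":0},{"dx":0,"dy":0,"dz":0,"wx":0,"wy":0,"wz":0},{"dx":0,"dy":0,"dz":-3,"wx":0,"wy":0,"wz":0},{"dx":0,"dy":0,"dz":-7,"wx":0,"wy":0,"wz":0},{"dx":0,"dy":0,"dz":-11,"wx":0,"wy":0,"wz":0}]' 1 18
python3 - <<'E'
from h import *
to(.5865,.0105,.12,.122)
E
```

```text
t: 22.55
eef_pos: [0.4506, -0.1326, 0.0119]
ee_rot: [3.141, -0.001, 0.293]
force: [-0.6, 0.4, -0.3]
width: 0.0703
gripper_force: 0.0
t: 23.8
eef_pos: [0.4499, -0.1326, 0.1225]
ee_rot: [-3.141, 0.001, 0.293]
force: [0.3, -0.2, -0.7]
width: 0.0357
gripper_force: 18.0
to [0.5865, 0.0105, 0.12, np.float64(0.122)] d [17.21 -9.76  0.23] w [-0.   0.1  9.8]
```

```bash
python3 -m crank '[{"dx":4.3,"dy":-2.4,"dz":0,"wx":0,"wy":0,"wz":2.5},{"dx":8.6,"dy":-4.9,"dz":0,"wx":0,"wy":0,"wz":5},{"dx":12.9,"dy":-7.3,"dz":0,"wx":0,"wy":0,"wz":7.5},{"dx":17.2,"dy":-9.8,"dz":0,"wx":0,"wy":0,"wz":9.8},{"dx":17.2,"dy":-9.8,"dz":2,"wx":0,"wy":0,"wz":9.8},{"dx":17.2,"dy":-9.8,"dz":4,"wx":0,"wy":0,"wz":9.8},{"dx":17.2,"dy":-9.8,"dz":6,"wx":0,"wy":0,"wz":9.8},{"dx":17.2,"dy":-9.8,"dz":7,"wx":0,"wy":0,"wz":9.8},{"dx":17.2,"dy":-9.8,"dz":7,"wx":0,"wy":0,"wz":9.8},{"dx":17.2,"dy":-9.8,"dz":7,"wx":0,"wy":0,"wz":9.8}]'
python3 - <<'E'
from h import *
to(.5865,.0105,.033,.122)
E
```

```text
t: 25.05
eef_pos: [0.5873, 0.0109, 0.0522]
ee_rot: [-3.142, -0.001, 0.122]
force: [-0.0, 0.1, -0.9]
width: 0.0357
gripper_force: 18.0
to [0.5865, 0.0105, 0.033, np.float64(0.122)] d [-0.09  0.03  1.92] w [-0.  -0.1 -0. ]
```

Lower the last 2 cm, release and rise.

```bash
python3 -m crank '[{"dx":0,"dy":0,"dz":0.5,"wx":0,"wy":0,"wz":0},{"dx":0,"dy":0,"dz":1,"wx":0,"wy":0,"wz":0},{"dx":0,"dy":0,"dz":1.4,"wx":0,"wy":0,"wz":0},{"dx":0,"dy":0,"dz":1.7,"wx":0,"wy":0,"wz":0},{"dx":0,"dy":0,"dz":1.9,"wx":0,"wy":0,"wz":0},{"dx":0,"dy":0,"dz":1.95,"wx":0,"wy":0,"wz":0},{"dx":0,"dy":0,"dz":1.95,"wx":0,"wy":0,"wz":0},{"dx":0,"dy":0,"dz":1.95,"wx":0,"wy":0,"wz":0},{"dx":0,"dy":0,"dz":1.95,"wx":0,"wy":0,"wz":0},{"dx":0,"dy":0,"dz":1.95,"wx":0,"wy":0,"wz":0}]'
python3 -m crank '[{"dx":0,"dy":0,"dz":0,"wx":0,"wy":0,"wz":0},{"dx":0,"dy":0,"dz":0,"wx":0,"wy":0,"wz":0},{"dx":0,"dy":0,"dz":0,"wx":0,"wy":0,"wz":0},{"dx":0,"dy":0,"dz":0,"wx":0,"wy":0,"wz":0},{"dx":0,"dy":0,"dz":-1,"wx":0,"wy":0,"wz":0},{"dx":0,"dy":0,"dz":-4,"wx":0,"wy":0,"wz":0},{"dx":0,"dy":0,"dz":-8,"wx":0,"wy":0,"wz":0},{"dx":0,"dy":0,"dz":-12,"wx":0,"wy":0,"wz":0},{"dx":0,"dy":0,"dz":-16,"wx":0,"wy":0,"wz":0},{"dx":0,"dy":0,"dz":-16,"wx":0,"wy":0,"wz":0}]' 6
python3 - <<'E'
from h import *
to(.44,.10,.25,0)
E
```

```text
t: 26.3
eef_pos: [0.5868, 0.0109, 0.0322]
ee_rot: [-3.142, -0.0, 0.122]
force: [0.9, 0.2, -1.4]
width: 0.0363
gripper_force: 18.0
t: 27.55
eef_pos: [0.5888, 0.0113, 0.1967]
ee_rot: [-3.141, -0.007, 0.122]
force: [-0.1, 0.3, 0.6]
width: 0.0602
gripper_force: 0.0
to [0.44, 0.1, 0.25, np.float64(0.0)] d [-13.65 -10.63  -5.42] w [-0.1 -0.4  7. ]
```

```bash
python3 -m crank '[{"dx":-3,"dy":-2,"dz":-2,"wx":0,"wy":0,"wz":2},{"dx":-6,"dy":-4,"dz":-4,"wx":0,"wy":0,"wz":4},{"dx":-9,"dy":-6,"dz":-6,"wx":0,"wy":0,"wz":7},{"dx":-10,"dy":-7.5,"dz":-8,"wx":0,"wy":-0.4,"wz":7},{"dx":-10,"dy":-7.5,"dz":-9.5,"wx":0,"wy":-0.4,"wz":7},{"dx":-10,"dy":-7.5,"dz":-9.5,"wx":0,"wy":-0.4,"wz":7},{"dx":-10,"dy":-7.5,"dz":-9.5,"wx":0,"wy":-0.4,"wz":7},{"dx":-10,"dy":-7.5,"dz":-9.5,"wx":0,"wy":-0.4,"wz":7},{"dx":-10,"dy":-7.5,"dz":-9.5,"wx":0,"wy":-0.4,"wz":7},{"dx":-10,"dy":-7.5,"dz":-9.5,"wx":0,"wy":-0.4,"wz":7}]' 8.7
sed -i 's/^to(.*/to(.4545,.1135,.10,0)/' look.py
python3 look.py w4 squat_carton ribbon_spool price_tent praline square_plinth round_plinth
cat > f2.py <<'E'
from fit import *
D=pickle.load(open(sys.argv[1]+'.pkl','rb'));c=D['cal']
for q,x,y,z,yw in (('squat_carton',.587,.011,.02,(-1.45,)),('ribbon_spool',.4545,.1135,0,(0,)),('price_tent',.506,.001,0,(.12,)),('praline',.508,.24,0,(1.5,)),('square_plinth',.5865,.0105,0,(.12,)),('round_plinth',.589,.24,0,(0,))):
    if q not in D: continue
    m=pick(c,D[q],x,y)
    if m is None: print(q,'none');continue
    import fit; S0=S[q]; fit.S[q]=[P+[0,0,z] for P in S0]
    fit.fit(q,[(c,m)],x,y,yw,fz=False); fit.S[q]=S0
E
python3 f2.py w4
```

```text
t: 28.8
eef_pos: [0.4784, 0.0731, 0.2867]
ee_rot: [3.141, 0.008, -0.001]
force: [0.1, 0.2, 0.5]
width: 0.0873
gripper_force: 0.0
squat_carton [([0.588, 0.01, 0.021], 0.69)]
   mask 0.63 px 367 421 43 113 3289
ribbon_spool [([0.452, 0.111, -0.0], 0.92), ([0.504, -0.002, 0.002], 0.6)]
   mask 0.77 px 254 309 194 250 2473
price_tent [([0.503, -0.002, 0.002], 0.9)]
   mask 0.76 px 367 429 157 181 1021
praline [([0.505, 0.238, 0.006], 0.62), ([0.525, -0.184, 0.002], 0.57)]
   mask 0.72 px 141 166 143 194 743
   mask 0.69 px 573 594 129 164 452
square_plinth [([0.653, 0.122, -0.003], 0.42)]
   mask 0.7 px 340 436 31 136 5341
   mask 0.45 px 0 59 187 247 2539
round_plinth [([0.588, 0.242, 0.004], 0.75)]
   mask 0.66 px 95 191 32 127 7203
to [0.4545, 0.1135, 0.1, np.float64(0.0)] d [-2.26 -4.04 18.72] w [ 0.   0.4 -0. ]
squat_carton x 0.5865 y 0.0107 z0 0.0000 yaw -1.447 1-IoU [0.054]
ribbon_spool x 0.4532 y 0.1144 z0 0.0000 yaw 0.228 1-IoU [0.052]
price_tent x 0.5064 y 0.0010 z0 0.0000 yaw 0.140 1-IoU [0.138]
praline x 0.5073 y 0.2405 z0 0.0000 yaw 1.542 1-IoU [0.405]
square_plinth x 0.5859 y 0.0108 z0 0.0000 yaw 0.120 1-IoU [0.407]
round_plinth x 0.5874 y 0.2369 z0 0.0000 yaw 0.333 1-IoU [0.11]
```

View pics/w4.png

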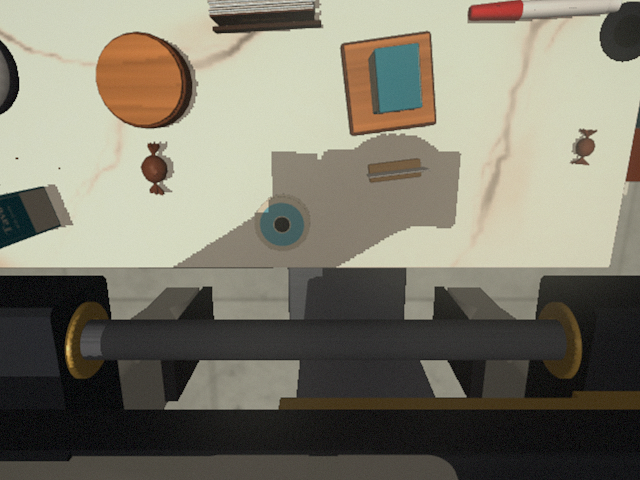

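w4 shows squat carton centred on the square plinth (398,78), tent before it (395,168), praline before the round plinth (154,169), spool at (282,225). Now the spool.

```bash
python3 -m crank '[{"dx":-0.6,"dy":-1,"dz":4,"wx":0,"wy":0,"wz":0},{"dx":-1.2,"dy":-2,"dz":8,"wx":0,"wy":0.2,"wz":0},{"dx":-1.8,"dy":-3,"dz":12,"wx":0,"wy":0.4,"wz":0},{"dx":-2.35,"dy":-4.1,"dz":16,"wx":0,"wy":0.4,"wz":0},{"dx":-2.35,"dy":-4.1,"dz":19,"wx":0,"wy":0.4,"wz":0},{"dx":-2.35,"dy":-4.1,"dz":22,"wx":0,"wy":0.4,"wz":0},{"dx":-2.35,"dy":-4.1,"dz":23,"wx":0,"wy":0.4,"wz":0},{"dx":-2.35,"dy":-4.1,"dz":23,"wx":0,"wy":0.4,"wz":0},{"dx":-2.35,"dy":-4.1,"dz":23,"wx":0,"wy":0.4,"wz":0},{"dx":-2.35,"dy":-4.1,"dz":23,"wx":0,"wy":0.4,"wz":0}]' 8.7
python3 - <<'E'
from h import *
to(.4535,.1143,.004,0)
E
```

```text
t: 30.7
eef_pos: [0.454, 0.1145, 0.0582]
ee_rot: [-3.141, -0.002, -0.0]
force: [-0.5, 0.2, -1.1]
width: 0.087
gripper_force: 0.0
to [0.4535, 0.1143, 0.004, np.float64(0.0)] d [-0.06  0.03  5.42] w [-0.  -0.1 -0. ]
```

```bash
python3 -m crank '[{"dx":0,"dy":0,"dz":1.5,"wx":0,"wy":0,"wz":0},{"dx":0,"dy":0,"dz":3,"wx":0,"wy":0,"wz":0},{"dx":0,"dy":0,"dz":4,"wx":0,"wy":0,"wz":0},{"dx":0,"dy":0,"dz":4.8,"wx":0,"wy":0,"wz":0},{"dx":0,"dy":0,"dz":5.3,"wx":0,"wy":0,"wz":0},{"dx":0,"dy":0,"dz":5.4,"wx":0,"wy":0,"wz":0},{"dx":0,"dy":0,"dz":5.4,"wx":0,"wy":0,"wz":0},{"dx":0,"dy":0,"dz":5.4,"wx":0,"wy":0,"wz":0},{"dx":0,"dy":0,"dz":5.4,"wx":0,"wy":0,"wz":0},{"dx":0,"dy":0,"dz":5.4,"wx":0,"wy":0,"wz":0}]' 8.7
python3 -m crank '[{"dx":0,"dy":0,"dz":0,"wx":0,"wy":0,"wz":0},{"dx":0,"dy":0,"dz":0,"wx":0,"wy":0,"wz":0},{"dx":0,"dy":0,"dz":0,"wx":0,"wy":0,"wz":0},{"dx":0,"dy":0,"dz":0,"wx":0,"wy":0,"wz":0},{"dx":0,"dy":0,"dz":0,"wx":0,"wy":0,"wz":0},{"dx":0,"dy":0,"dz":0,"wx":0,"wy":0,"wz":0},{"dx":0,"dy":0,"dz":-3,"wx":0,"wy":0,"wz":0},{"dx":0,"dy":0,"dz":-7,"wx":0,"wy":0,"wz":0},{"dx":0,"dy":0,"dz":-12,"wx":0,"wy":0,"wz":0},{"dx":0,"dy":0,"dz":-16,"wx":0,"wy":0,"wz":0}]' 3 12
python3 - <<'E'
from h import *
to(.5865,.0107,.12,0)
E
```

```text
t: 31.95
eef_pos: [0.4534, 0.1141, 0.0033]
ee_rot: [3.141, -0.0, -0.0]
force: [-0.0, -0.6, -0.8]
width: 0.0868
gripper_force: 0.0
t: 33.2
eef_pos: [0.4534, 0.1142, 0.1652]
ee_rot: [-3.141, -0.001, -0.0]
force: [0.7, 0.8, -1.2]
width: 0.0543
gripper_force: 12.0
to [0.5865, 0.0107, 0.12, np.float64(0.0)] d [13.31 10.34  4.53] w [-0.  -0.1 -0. ]
```

```bash
python3 -m crank '[{"dx":3.3,"dy":2.6,"dz":0,"wx":0,"wy":0,"wz":0},{"dx":6.6,"dy":5.2,"dz":0,"wx":0,"wy":0,"wz":0},{"dx":10,"dy":7.8,"dz":0,"wx":0,"wy":0,"wz":0},{"dx":13.3,"dy":10.3,"dz":1,"wx":0,"wy":0,"wz":0},{"dx":13.3,"dy":10.3,"dz":3,"wx":0,"wy":0,"wz":0},{"dx":13.3,"dy":10.3,"dz":5,"wx":0,"wy":0,"wz":0},{"dx":13.3,"dy":10.3,"dz":6.5,"wx":0,"wy":0,"wz":0},{"dx":13.3,"dy":10.3,"dz":7,"wx":0,"wy":0,"wz":0},{"dx":13.3,"dy":10.3,"dz":7,"wx":0,"wy":0,"wz":0},{"dx":13.3,"dy":10.3,"dz":7,"wx":0,"wy":0,"wz":0}]'
python3 - <<'E'
from h import *
to(.5865,.0107,.0745,0)
im=arm.grab_frame('wrist');cv2.imwrite('pics/s1.png',im[:,:,::-1])
E
```

```text
t: 34.45
eef_pos: [0.5868, 0.0114, 0.0941]
ee_rot: [3.141, -0.001, -0.0]
force: [-0.3, -0.4, 0.4]
width: 0.0546
gripper_force: 12.0
to [0.5865, 0.0107, 0.0745, np.float64(0.0)] d [-0.03  0.07  1.96] w [ 0.  -0.1 -0. ]
```

View pics/s1.png

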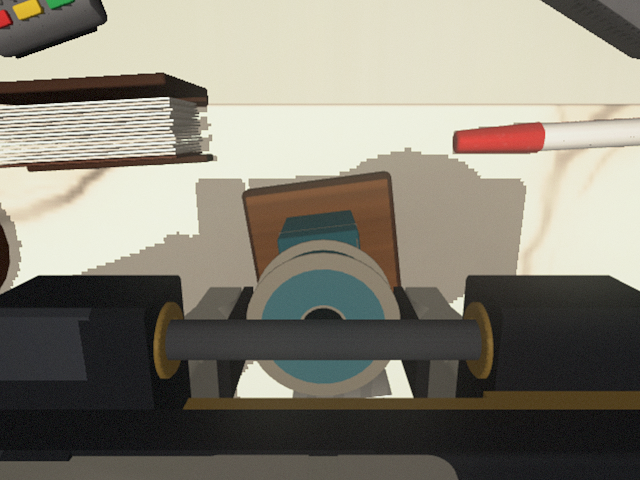

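Spool is held flat and centred at (324,323), over the carton (320,235). Lower, release, rise.

```bash
python3 -m crank '[{"dx":-0.1,"dy":0.05,"dz":0.5,"wx":0,"wy":0,"wz":0},{"dx":-0.1,"dy":0.05,"dz":1,"wx":0,"wy":0,"wz":0},{"dx":-0.1,"dy":0.05,"dz":1.4,"wx":0,"wy":0,"wz":0},{"dx":-0.1,"dy":0.05,"dz":1.7,"wx":0,"wy":0,"wz":0},{"dx":-0.1,"dy":0.05,"dz":1.9,"wx":0,"wy":0,"wz":0},{"dx":-0.1,"dy":0.05,"dz":2,"wx":0,"wy":0,"wz":0},{"dx":-0.1,"dy":0.05,"dz":2,"wx":0,"wy":0,"wz":0},{"dx":-0.1,"dy":0.05,"dz":2,"wx":0,"wy":0,"wz":0},{"dx":-0.1,"dy":0.05,"dz":2,"wx":0,"wy":0,"wz":0},{"dx":-0.1,"dy":0.05,"dz":2,"wx":0,"wy":0,"wz":0}]'
python3 -m crank '[{"dx":0,"dy":0,"dz":0,"wx":0,"wy":0,"wz":0},{"dx":0,"dy":0,"dz":0,"wx":0,"wy":0,"wz":0},{"dx":0,"dy":0,"dz":0,"wx":0,"wy":0,"wz":0},{"dx":0,"dy":0,"dz":0,"wx":0,"wy":0,"wz":0},{"dx":0,"dy":0,"dz":0,"wx":0,"wy":0,"wz":0},{"dx":0,"dy":0,"dz":-1,"wx":0,"wy":0,"wz":0},{"dx":0,"dy":0,"dz":-3,"wx":0,"wy":0,"wz":0},{"dx":0,"dy":0,"dz":-7,"wx":0,"wy":0,"wz":0},{"dx":0,"dy":0,"dz":-11,"wx":0,"wy":0,"wz":0},{"dx":0,"dy":0,"dz":-14,"wx":0,"wy":0,"wz":0}]' 8.7
python3 - <<'E'
from h import *
to(.51,.35,.30,0)
E
```

```text
t: 35.75
eef_pos: [0.5853, 0.0106, 0.0733]
ee_rot: [3.141, -0.0, -0.0]
force: [-0.0, 0.0, -0.6]
width: 0.0546
gripper_force: 12.0
t: 37.0
eef_pos: [0.5857, 0.0106, 0.2161]
ee_rot: [-3.142, -0.002, -0.0]
force: [0.3, -0.4, -0.1]
width: 0.087
gripper_force: 0.0
to [0.51, 0.35, 0.3, np.float64(0.0)] d [ -7.56 -33.93  -8.41] w [-0.  -0.1 -0. ]
```

```bash
python3 -m crank '[{"dx":-1.5,"dy":-5,"dz":-2,"wx":0,"wy":0,"wz":0},{"dx":-3,"dy":-10,"dz":-4,"wx":0,"wy":0,"wz":0},{"dx":-4.5,"dy":-15,"dz":-6,"wx":0,"wy":0,"wz":0},{"dx":-6,"dy":-20,"dz":-8,"wx":0,"wy":0,"wz":0},{"dx":-7.5,"dy":-25,"dz":-10,"wx":0,"wy":0,"wz":0},{"dx":-9,"dy":-29,"dz":-10.5,"wx":0,"wy":0,"wz":0},{"dx":-10.5,"dy":-32,"dz":-10.5,"wx":0,"wy":0,"wz":0},{"dx":-10.5,"dy":-32,"dz":-10.5,"wx":0,"wy":0,"wz":0},{"dx":-10.5,"dy":-32,"dz":-10.5,"wx":0,"wy":0,"wz":0},{"dx":-10.5,"dy":-32,"dz":-10.5,"wx":0,"wy":0,"wz":0}]' 7
sed -i 's/^to(.*/to(.4648,.3734,.14,1.8+np.pi\/2)/' look.py
python3 look.py w5 tall_carton praline round_plinth
sed -i "s/for q,x,y,z,yw in (/&('tall_carton',.4648,.3734,0,(1.7,1.9,.2)),/" f2.py; python3 f2.py w5
```

```text
t: 38.25
eef_pos: [0.4807, 0.3299, 0.3184]
ee_rot: [3.141, -0.0, -0.001]
force: [-0.2, -0.0, -0.6]
width: 0.0699
gripper_force: 0.0
tall_carton [([0.464, 0.372, 0.003], 0.62)]
   mask 0.63 px 249 304 187 256 2879
praline [([0.506, 0.238, 0.004], 0.88)]
   mask 0.6 px 395 418 146 193 698
round_plinth [([0.588, 0.24, 0.006], 0.6)]
   mask 0.89 px 369 454 44 132 5945
to [0.4648, 0.3734, 0.14, np.float64(0.229)] d [-1.58 -4.3  17.81] w [  0.    0.  -13.2]
tall_carton x 0.4645 y 0.3728 z0 0.0000 yaw 1.791 1-IoU [0.052]
praline x 0.5067 y 0.2402 z0 0.0000 yaw 1.533 1-IoU [0.309]
round_plinth x 0.5880 y 0.2413 z0 0.0000 yaw 0.261 1-IoU [0.077]
```

```bash
python3 -m crank '[{"dx":-0.8,"dy":-2,"dz":4,"wx":0,"wy":0,"wz":-6},{"dx":-1.6,"dy":-4.3,"dz":8,"wx":0,"wy":0,"wz":-12.6},{"dx":-1.6,"dy":-4.3,"dz":12,"wx":0,"wy":0,"wz":-12.6},{"dx":-1.6,"dy":-4.3,"dz":16,"wx":0,"wy":0,"wz":-12.6},{"dx":-1.6,"dy":-4.3,"dz":18,"wx":0,"wy":0,"wz":-12.6},{"dx":-1.6,"dy":-4.3,"dz":18,"wx":0,"wy":0,"wz":-12.6},{"dx":-1.6,"dy":-4.3,"dz":18,"wx":0,"wy":0,"wz":-12.6},{"dx":-1.6,"dy":-4.3,"dz":18,"wx":0,"wy":0,"wz":-12.6},{"dx":-1.6,"dy":-4.3,"dz":18,"wx":0,"wy":0,"wz":-12.6},{"dx":-1.6,"dy":-4.3,"dz":18,"wx":0,"wy":0,"wz":-12.6}]' 7
python3 - <<'E'
from h import *
to(.4645,.373,.055,.22)
E
```

```text
t: 39.85
eef_pos: [0.4646, 0.3738, 0.1386]
ee_rot: [-3.141, -0.001, 0.219]
force: [0.1, -0.3, -0.0]
width: 0.07
gripper_force: 0.0
to [0.4645, 0.373, 0.055, np.float64(0.22)] d [-0.03  0.08  8.36] w [-0. -0. -0.]
```

```bash
python3 -m crank '[{"dx":0,"dy":0.1,"dz":1.5,"wx":0,"wy":0,"wz":0},{"dx":0,"dy":0.1,"dz":3,"wx":0,"wy":0,"wz":0},{"dx":0,"dy":0.1,"dz":4.5,"wx":0,"wy":0,"wz":0},{"dx":0,"dy":0.1,"dz":6,"wx":0,"wy":0,"wz":0},{"dx":0,"dy":0.1,"dz":7.2,"wx":0,"wy":0,"wz":0},{"dx":0,"dy":0.1,"dz":8,"wx":0,"wy":0,"wz":0},{"dx":0,"dy":0.1,"dz":8.4,"wx":0,"wy":0,"wz":0},{"dx":0,"dy":0.1,"dz":8.4,"wx":0,"wy":0,"wz":0},{"dx":0,"dy":0.1,"dz":8.4,"wx":0,"wy":0,"wz":0},{"dx":0,"dy":0.1,"dz":8.4,"wx":0,"wy":0,"wz":0}]' 7
python3 -m crank '[{"dx":0,"dy":0,"dz":0,"wx":0,"wy":0,"wz":0},{"dx":0,"dy":0,"dz":0,"wx":0,"wy":0,"wz":0},{"dx":0,"dy":0,"dz":0,"wx":0,"wy":0,"wz":0},{"dx":0,"dy":0,"dz":0,"wx":0,"wy":0,"wz":0},{"dx":0,"dy":0,"dz":0,"wx":0,"wy":0,"wz":0},{"dx":0,"dy":0,"dz":0,"wx":0,"wy":0,"wz":0},{"dx":0,"dy":0,"dz":0,"wx":0,"wy":0,"wz":0},{"dx":0,"dy":0,"dz":-3,"wx":0,"wy":0,"wz":0},{"dx":0,"dy":0,"dz":-6,"wx":0,"wy":0,"wz":0},{"dx":0,"dy":0,"dz":-9,"wx":0,"wy":0,"wz":0}]' 1 20
python3 - <<'E'
from h import *
s=arm.get_state(); print(s['eef_pos'])
to(.5885,.2405,.11,.22)
E
```

```text
t: 41.1
eef_pos: [0.4649, 0.3729, 0.0546]
ee_rot: [-3.141, -0.001, 0.22]
force: [-0.5, -0.0, 0.2]
width: 0.0698
gripper_force: 0.0
t: 42.35
eef_pos: [0.4644, 0.3724, 0.1447]
ee_rot: [3.141, 0.001, 0.219]
force: [0.1, -0.8, -1.4]
width: 0.0361
gripper_force: 19.7
[0.46442772 0.37235797 0.14469148]
to [0.5885, 0.2405, 0.11, np.float64(0.22)] d [ 9.24 15.57  3.48] w [ 0.1  0.  -0. ]
```

```bash
python3 -m crank '[{"dx":2.3,"dy":3.9,"dz":0,"wx":0,"wy":0,"wz":0},{"dx":4.6,"dy":7.8,"dz":0,"wx":0,"wy":0,"wz":0},{"dx":6.9,"dy":11.7,"dz":0,"wx":0,"wy":0,"wz":0},{"dx":9.2,"dy":15.6,"dz":0,"wx":0,"wy":0,"wz":0},{"dx":9.2,"dy":15.6,"dz":1.5,"wx":0,"wy":0,"wz":0},{"dx":9.2,"dy":15.6,"dz":3,"wx":0,"wy":0,"wz":0},{"dx":9.2,"dy":15.6,"dz":4.5,"wx":0,"wy":0,"wz":0},{"dx":9.2,"dy":15.6,"dz":5,"wx":0,"wy":0,"wz":0},{"dx":9.2,"dy":15.6,"dz":5,"wx":0,"wy":0,"wz":0},{"dx":9.2,"dy":15.6,"dz":5,"wx":0,"wy":0,"wz":0}]'
python3 - <<'E'
from h import *
to(.5885,.2405,.085,.22)
E
```

```text
t: 43.6
eef_pos: [0.5887, 0.2409, 0.0948]
ee_rot: [3.141, -0.001, 0.22]
force: [-0.2, 0.5, -1.5]
width: 0.0364
gripper_force: 19.7
to [0.5885, 0.2405, 0.085, np.float64(0.22)] d [-0.03  0.04  0.98] w [ 0. -0.  0.]
```

```bash
python3 -m crank '[{"dx":0,"dy":0,"dz":0.3,"wx":0,"wy":0,"wz":0},{"dx":0,"dy":0,"dz":0.6,"wx":0,"wy":0,"wz":0},{"dx":0,"dy":0,"dz":0.8,"wx":0,"wy":0,"wz":0},{"dx":0,"dy":0,"dz":0.9,"wx":0,"wy":0,"wz":0},{"dx":0,"dy":0,"dz":1,"wx":0,"wy":0,"wz":0},{"dx":0,"dy":0,"dz":1,"wx":0,"wy":0,"wz":0},{"dx":0,"dy":0,"dz":1,"wx":0,"wy":0,"wz":0},{"dx":0,"dy":0,"dz":1,"wx":0,"wy":0,"wz":0},{"dx":0,"dy":0,"dz":1,"wx":0,"wy":0,"wz":0},{"dx":0,"dy":0,"dz":1,"wx":0,"wy":0,"wz":0}]'
python3 -m crank '[{"dx":0,"dy":0,"dz":0,"wx":0,"wy":0,"wz":0},{"dx":0,"dy":0,"dz":0,"wx":0,"wy":0,"wz":0},{"dx":0,"dy":0,"dz":0,"wx":0,"wy":0,"wz":0},{"dx":0,"dy":0,"dz":0,"wx":0,"wy":0,"wz":0},{"dx":0,"dy":0,"dz":0,"wx":0,"wy":0,"wz":0},{"dx":0,"dy":0,"dz":-2,"wx":0,"wy":0,"wz":0},{"dx":0,"dy":0,"dz":-6,"wx":0,"wy":0,"wz":0},{"dx":0,"dy":0,"dz":-10,"wx":0,"wy":0,"wz":0},{"dx":0,"dy":0,"dz":-15,"wx":0,"wy":0,"wz":0},{"dx":0,"dy":0,"dz":-20,"wx":0,"wy":0,"wz":0}]' 7
python3 - <<'E'
from h import *
to(.46,.15,.36,0)
E
```

```text
t: 44.85
eef_pos: [0.5884, 0.2404, 0.0842]
ee_rot: [3.141, 0.0, 0.219]
force: [0.4, 0.5, -0.8]
width: 0.0364
gripper_force: 19.7
t: 46.1
eef_pos: [0.5882, 0.2403, 0.2858]
ee_rot: [3.141, 0.0, 0.22]
force: [0.1, 0.6, -0.4]
width: 0.0697
gripper_force: 0.0
to [0.46, 0.15, 0.36, np.float64(0.0)] d [-14.48   6.03  -7.42] w [ 0.   0.  12.6]
```

```bash
python3 -m crank '[{"dx":-3,"dy":1.5,"dz":-2,"wx":0,"wy":0,"wz":3},{"dx":-6,"dy":3,"dz":-4,"wx":0,"wy":0,"wz":6},{"dx":-9,"dy":4.5,"dz":-6,"wx":0,"wy":0,"wz":9},{"dx":-12,"dy":6,"dz":-7.4,"wx":0,"wy":0,"wz":12.6},{"dx":-14.5,"dy":6,"dz":-7.4,"wx":0,"wy":0,"wz":12.6},{"dx":-14.5,"dy":6,"dz":-7.4,"wx":0,"wy":0,"wz":12.6},{"dx":-14.5,"dy":6,"dz":-7.4,"wx":0,"wy":0,"wz":12.6},{"dx":-14.5,"dy":6,"dz":-7.4,"wx":0,"wy":0,"wz":12.6},{"dx":-14.5,"dy":6,"dz":-7.4,"wx":0,"wy":0,"wz":12.6},{"dx":-14.5,"dy":6,"dz":-7.4,"wx":0,"wy":0,"wz":12.6}]'
sed -i 's/^to(.*//' look.py
sed -i "s/('tall_carton',.4648,.3734,0,(1.7,1.9,.2))/('tall_carton',.5885,.2405,.03,(1.8,))/;s/('ribbon_spool',.4545,.1135,0/('ribbon_spool',.5865,.0107,.07/" f2.py
python3 look.py w6 tall_carton squat_carton ribbon_spool price_tent praline square_plinth round_plinth; python3 f2.py w6
python3 - <<'E'
from h import *
im=arm.grab_frame('scene');cv2.imwrite('pics/end.png',im[:,:,::-1])
for q in('tall_carton','squat_carton','ribbon_spool','price_tent','praline','card_holder','marker'):
    print(q,[(np.round(d['centre'],3).tolist(),round(d['confidence'],2)) for d in arm.mark_of('scene',q)][:2])
E
```

```text
t: 47.35
eef_pos: [0.4602, 0.1505, 0.3578]
ee_rot: [3.141, 0.001, -0.001]
force: [-0.3, -0.7, -0.1]
width: 0.0702
gripper_force: 0.0
tall_carton [([0.589, 0.242, 0.033], 0.77)]
   mask 0.9 px 185 257 22 96 3736
squat_carton [([0.588, 0.014, 0.021], 0.87)]
   mask 0.79 px 434 449 44 99 332
ribbon_spool [([0.587, 0.005, 0.073], 0.86), ([0.59, 0.242, 0.001], 0.68), ([0.652, -0.131, -0.001], 0.54)]
   mask 0.62 px 438 503 34 99 3420
price_tent [([0.503, -0.002, 0.0], 0.67)]
   mask 0.73 px 428 481 140 160 724
praline [([0.529, -0.187, 0.001], 0.81), ([0.509, 0.237, 0.006], 0.56)]
   mask 0.77 px 233 253 126 170 559
   mask 0.69 px 607 627 114 145 421
   mask 0.42 px 185 258 23 96 3698
square_plinth [([0.586, 0.01, -0.001], 0.55)]
   mask 0.81 px 408 489 29 119 3175
round_plinth [([0.589, 0.241, 0.003], 0.9)]
   mask 0.84 px 207 278 30 112 2197
tall_carton x 0.5880 y 0.2402 z0 0.0000 yaw 1.862 1-IoU [0.067]
squat_carton x 0.5815 y 0.0416 z0 0.0000 yaw -1.324 1-IoU [0.877]
ribbon_spool x 0.5853 y 0.0106 z0 0.0000 yaw -0.012 1-IoU [0.031]
price_tent x 0.5067 y 0.0004 z0 0.0000 yaw 0.084 1-IoU [0.22]
praline x 0.5071 y 0.2409 z0 0.0000 yaw 1.549 1-IoU [0.325]
square_plinth x 0.5860 y 0.0123 z0 0.0000 yaw 0.126 1-IoU [0.541]
round_plinth x 0.5870 y 0.2358 z0 0.0000 yaw 0.675 1-IoU [0.609]
tall_carton [([0.59, 0.243, 0.033], 0.91)]
squat_carton [([0.585, 0.008, 0.02], 0.58)]
ribbon_spool [([0.583, 0.015, 0.064], 0.75)]
price_tent [([0.506, 0.004, -0.004], 0.7)]
praline [([0.589, 0.01, 0.019], 0.74), ([0.505, 0.246, -0.004], 0.67)]
card_holder []
marker [([0.657, -0.127, 0.005], 0.84)]
```

View pics/w6.png

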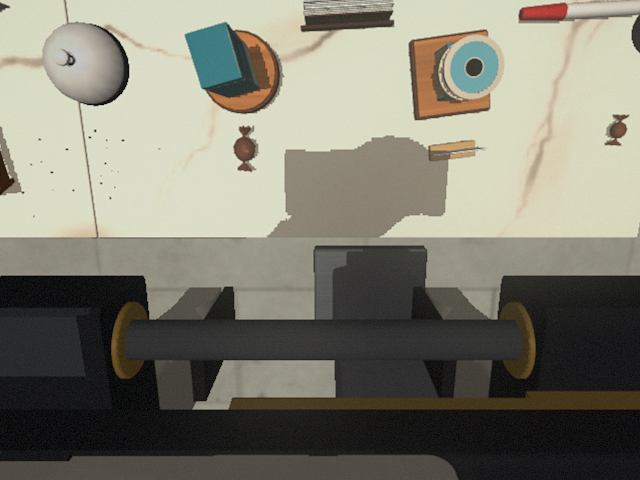

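View pics/end.png

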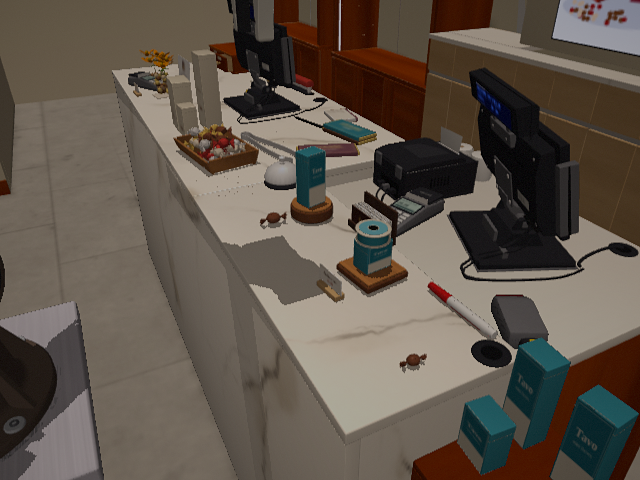

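The pictures show everything in place: spool on the squat carton (372,245), tall carton on the round plinth (311,180), tent (330,287) and praline (272,218) in front. The card holder and marker are unmoved.

```bash
python3 -c "
from station import arm
print(arm.job_done())"
```

```text
the job is handed in; nothing more can be done
None
```

The gift display is set out and handed in at about 48 s of the 118 s limit; the final camera check put all five items well inside tolerance, but the hand-in call returned no verdict.

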